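Put four mixed-up bench items back on their own rest plates

TASK

Four bench items have been put back on each other's rest plates: move each onto the grey plate made in its own shape - the screw tin on the large round plate, the solder reel on the small round plate, the torch on the long narrow plate and the fuse box on the broad rectangular plate - centred, standing as it stands now, and the torch and fuse box lying lengthwise along their plates. Use the empty black mat as a free spot on the way.

Things in the scene. Friction and masses are not known exactly. Their poses are not given: they have to be found in the camera images.
- tin_mid (a point): open round tin of screws, light metal, 63 mm across, 26 mm high, standing upright; hollow, wall about 3 mm. The point is its centre, half-way up (13 mm above its underside); z up. Grasp across the outside or pinch the rim.
- spool_mid (a point): solder reel, black round flanges 46 mm across with silver wire between, 30 mm high, standing upright on a flange; the point is its centre, 15 mm above its underside; z up. Grasp across the flanges.
- torch_mid (a point): black torch (flashlight) lying on its side, 101 mm long, 33 mm across, does not roll. The point is its centre, 16.5 mm above its underside; its length runs along y, z up. Grasp across x, at the middle.
- fusebox_mid (a point): little fuse box, red with a clear lid, 34 mm (x) by 50 mm (y), 18 mm high, lying flat; the point is its centre, 9 mm above its underside; z up. Grasp across x.
- tin_plate: large round grey plate, 106 mm across, 5 mm thick, fixed to the table; home of the tin. Origin at the centre of its underside, on the table; top 5 mm higher. A darker round 65 mm across is inlaid almost flush at its centre.
- spool_plate: small round grey plate, 84 mm across, 5 mm thick, fixed; home of the solder reel. Origin at the centre of its underside. A darker round 47 mm across is inlaid almost flush at its centre.
- torch_plate: long narrow grey plate, 60 mm (x) by 126 mm (y), 5 mm thick, fixed; home of the torch. Origin at the centre of its underside; its length runs along y. A darker strip 34 x 102 mm is inlaid almost flush at its centre.
- fuse_plate: broad rectangular grey plate, 76 mm (x) by 92 mm (y), 5 mm thick, fixed; home of the fuse box. Origin at the centre of its underside; its longer side runs along y. A darker rectangle 35 x 51 mm is inlaid almost flush at its centre.
- spare_mat: square black rubber mat, 105 x 105 mm, 5 mm thick, fixed, empty at the start; the free spot. Origin at the centre of its underside. (Round the plates and the mat: radio boxes on the right, y below about -0.05, and a flight case on the left, y above about 0.38, up to about 0.2 m high, a monitor behind; cross them above 0.3 m.)
There are look-alikes about, which are no part of the job. There is more than one size of the part that bears tin_mid; the job needs the larger.

How it is judged:
By the outcome, as a careful person would: the job done as asked, in the order asked, and still so for the second after the job is handed in, with the robot touching nothing.
It also fails if it takes over 128 s, if anything falls off the work surface, if the arm or the gripper's body presses on something with over 40 N, if the wrist force passes 120 N, or if a joint passes its speed limit or range.

ROBOT

A 6-joint arm with a two-finger parallel gripper is mounted at the origin on a cart in front of the work surface, level with it; the furniture and walls round the work are solid. World frame = base frame: x ahead of the robot, y to its left, z up, the work surface at z = 0. Lengths are in m, angles in rad, forces in N, time in s.
With the tool pointing down it reaches from about 0.3 to 0.775 m from the base axis. Payload 14.6 kg.
Tool frame: the origin (TCP) lies midway between the tips of the shut fingers; the grasp point (between the pads) lies 19 mm behind it; z points along the fingers, y is the line along which they close (so a half turn about z gives the same grasp; the last joint's range is limited). The gripper opens to 94 mm and grips with 3 to 60 N. Pads are 16 mm wide; open, the fingers measure 119 mm over their backs; the gripper's body (75 mm by 177 mm) begins 78 mm behind the grasp point.
Start: joints at [1.054, 0.3, 1.521, -0, 1.321, -0.067], TCP at [0.239, 0.495, 0.205] pointing down, gripper open.
Joint ranges: [-3.03, 3.03], [-0.79, 2.21], [0.23, 2.52], [-1.04, 4.18], [0, 3.07], [-2.55, 2.55]. Speed limits (rad/s): [2.22, 2.22, 2.57, 3.14, 3.14, 3.14].

INTERFACE

Orientations are given as a 3x3 rotation matrix whose columns are the frame's x, y, z axes.
In Python, from workcell import sense, capture, calibration, sign_off gives the robot as it stands. The module is installed in compiled form; this text tells all that it offers.
- The arm moves only by the tool arm_command, never from a script. Its argument "series" is a list of rows, each a list of 7 numbers: the turn, a rotation vector about the tool's x, y, z in degrees, then the shift along the tool's x, y, z in mm, then the finger opening in mm, from 0 to 94. A call has 1 to 10 rows; each row shifts and turns the commanded pose from where the row before left it, along the tool's axes as they then stand; what a row does not reach is not made up. A row lasts 1/8 s, in which the tool goes at most 62.5 mm and 10.7 degrees, less where a joint would pass 70% of its speed; a pose out of reach is approached as far as the arm can. A call with a gripper value outside its range is refused whole. The fingers move at their own pace and stop on an object; "grip_force" is the grip in N (left out, the last holds). Time passes only in rows, so rows that do not move let the fingers close. It gives the time, the measured TCP pose, the force, the opening and the grip force at its end, in the units of the state.
- sense(): the state, without advancing time (a new reading comes with each control period).
- capture(name): name is "scene" or "top"; returns the picture (480x640x3 uint8, red, green, blue); there is no depth.
- calibration(name): a dict with "fx", "fy", "cx", "cy" (pixels), "extrinsics" (4x4, takes a point from world to camera coordinates). Camera axes: x right, y down, z forward; pixel columns grow to the right and rows downward; lengths in m; the calibration is good to about 2 mm. A picture is of the moment at which its call begins. calibration takes no time and is no camera call.
- sign_off(): hands the job in; it is judged then, once.
The state is a dict: "clock": time; "joint_pos": joint angles; "qvel": joint speeds; "joint_efforts": joint torques, N m; "tcp_pos": TCP position; "tool_rot": TCP orientation; "wrist_force": force on the tool from outside, world axes, zero at the start; "torque": the same for the moment, N m; "opening": opening from 0.0 (shut) to 1.0 (fully open); "finger_force": force on a finger pad.
Only numpy, scipy, OpenCV 4.12 (cv2) and the standard library are available. Lean on these libraries where they do the work, as an engineer would, in place of code of your own. Each camera call takes 0.05 s, during which the arm holds its last target. There are 200 camera calls.

## Working session

There is one attempt and no reset: what is moved stays moved. The work goes in short steps, Python scripts to look and compute and a tool call to move; the robot and the scene stay as the last step left them, time stands still between calls to the robot, and variables do not carry over. Pictures are saved under pics/ and viewed, at most 14 in all, crops included, and the job is handed in when it is done.

Besides the shell and the picture viewer there is one more tool, called after "Emit:" in YAML: its name, and indented under it one key for each argument. arm_command: Moves the arm, as the interface text tells. Its arguments: {"type":"object","properties":{"series":{"type":"array"},"grip_force":{"type":"number"}},"required":["series"]}

```bash
mkdir -p pics; python3 - <<'E'
from workcell import *
import cv2,numpy as np
np.set_printoptions(precision=4,suppress=True)
s=sense();print(s)
for n in("scene","top"):
    im=capture(n);cv2.imwrite(f"pics/{n}0.png",im[...,::-1]);print(calibration(n))
E
```

```text
{'clock': 0.0, 'joint_pos': array([ 1.0544,  0.3005,  1.5216, -0.    ,  1.3207, -0.0666]), 'qvel': array([-0.0006, -0.0005, -0.0017, -0.0001, -0.0014, -0.0022]), 'joint_efforts': array([ -0.0011, -53.1815, -35.2726,   0.0707,   0.0245,  -0.0001]), 'tcp_pos': array([0.239 , 0.4951, 0.2049]), 'tool_rot': array([[-0.9005,  0.4348, -0.0006],
       [ 0.4348,  0.9005, -0.001 ],
       [ 0.0001, -0.0012, -1.    ]]), 'wrist_force': array([-0.1409,  0.6093,  0.5219]), 'torque': array([ 0.0553, -0.0238, -0.0072]), 'finger_force': 0.0, 'opening': 1.004409319307497}
{'fx': 466.1136688100557, 'fy': 466.1136688100557, 'cx': 314.85427929848527, 'cy': 240.11323145766045, 'extrinsics': array([[ 0.8329, -0.5531, -0.0193, -0.3727],
       [-0.3476, -0.4956, -0.796 ,  0.3211],
       [ 0.4307,  0.6696, -0.605 ,  0.5259],
       [ 0.    ,  0.    ,  0.    ,  1.    ]])}
{'fx': 446.33494867588155, 'fy': 446.33494867588155, 'cx': 317.104619139127, 'cy': 240.39233335224802, 'extrinsics': array([[-0.0157, -0.9997, -0.018 ,  0.2064],
       [-0.9905,  0.018 , -0.1361,  0.5499],
       [ 0.1364,  0.0157, -0.9905,  0.8142],
       [ 0.    ,  0.    ,  0.    ,  1.    ]])}
```

View pics/scene0.png

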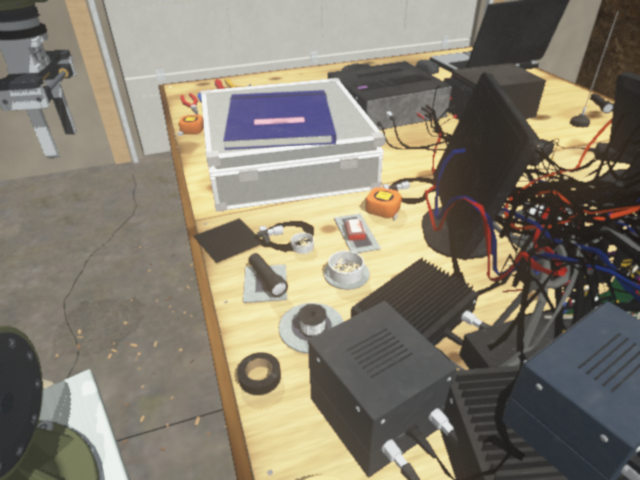

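View pics/top0.png

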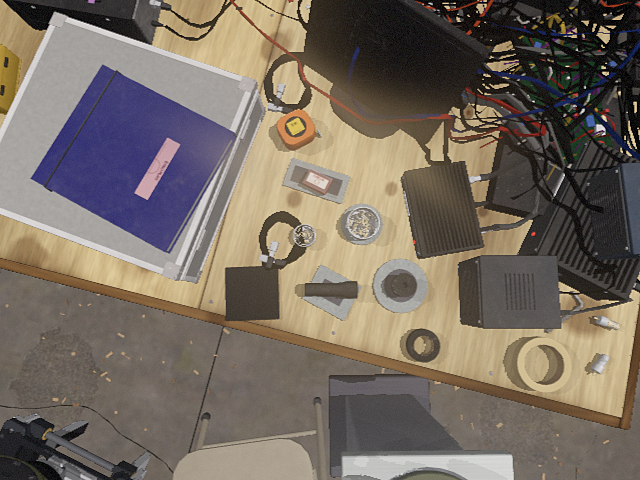

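The top view shows the black mat (252,293), torch (330,290) on the fuse plate, reel (402,285) on the tin plate, tin (362,223) on the spool plate, and fuse box (317,181) on the torch plate. The small tin at (304,236) is a look-alike.

```bash
cat > h.py <<'E'
from workcell import *
import cv2,numpy as np
np.set_printoptions(precision=4,suppress=True)
def ray(name,uv,z):
    c=calibration(name);E=c["extrinsics"];R,t=E[:3,:3],E[:3,3];o=-R.T@t
    uv=np.atleast_2d(np.asarray(uv,float))
    d=np.c_[(uv[:,0]-c["cx"])/c["fx"],(uv[:,1]-c["cy"])/c["fy"],np.ones(len(uv))]@R
    return (o+d*((z-o[2])/d[:,2])[:,None])[:,:2]
def pix(name,P):
    c=calibration(name);E=c["extrinsics"];p=np.atleast_2d(P)@E[:3,:3].T+E[:3,3]
    return p[:,:2]/p[:,2:]*[c["fx"],c["fy"]]+[c["cx"],c["cy"]]
def rectify(name,z,x0=.3,x1=.7,y0=-.02,y1=.36,k=2000):
    """Resampled picture of the plane at height z: row=(x1-x)*k, col=(y1-y)*k"""
    W,H=int((y1-y0)*k),int((x1-x0)*k)
    src=pix(name,[[x1,y1,z],[x1,y0,z],[x0,y0,z],[x0,y1,z]]).astype(np.float32)
    M=cv2.getPerspectiveTransform(src,np.float32([[0,0],[W,0],[W,H],[0,H]]))
    return cv2.warpPerspective(capture(name),M,(W,H),flags=cv2.INTER_CUBIC)[...,::-1]
E
python3 - <<'E'
from h import *
for n,uv in dict(mat=(252,293),torch=(330,290),reel=(402,285),tin=(362,223),fuse=(317,181)).items(): print(n,ray("top",uv,.005))
im=rectify("top",.005);cv2.imwrite("pics/rect0.png",im)
E
```

```text
mat [[0.4561 0.3271]]
torch [[0.4595 0.1738]]
reel [[0.467  0.0328]]
tin [[0.5915 0.1073]]
fuse [[0.6797 0.1959]]
```

View pics/rect0.png

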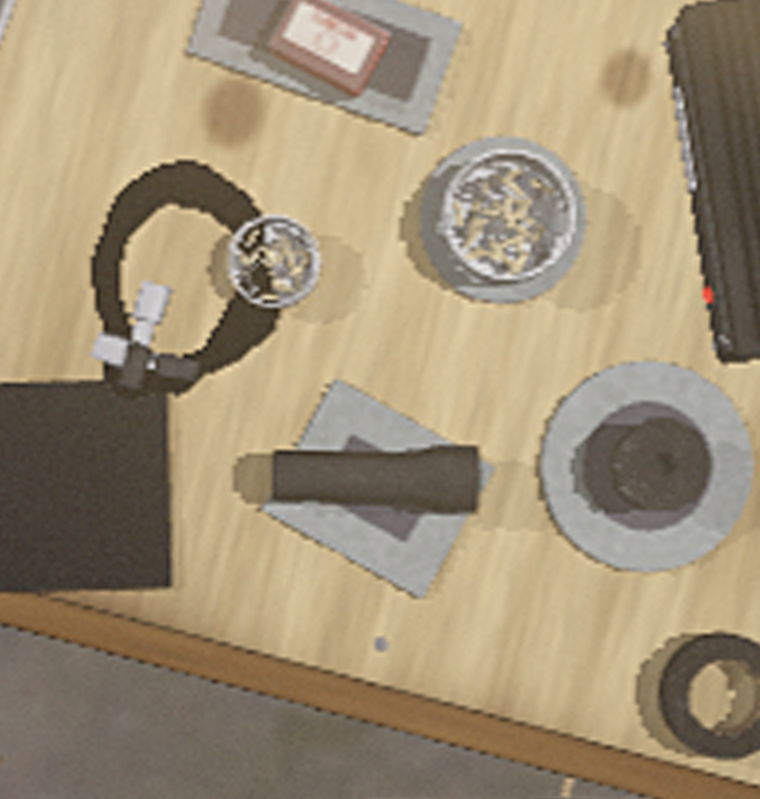

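The rectified view (2 px/mm) shows all plates with their inlays clearly. Next I'll measure with masks.

```bash
cat >> h.py <<'E'
K=2000;X1=.7;Y1=.36
def win(im,x,y,r):
    m=np.zeros(im.shape[:2],np.uint8);cv2.circle(m,(int((Y1+.0-y)*K),int((XT-x)*K)),int(r*K),255,-1);return m
XT=.78
def xy(p): return np.array([XT-p[1]/K, Y1-p[0]/K])
def big(m):
    m=cv2.morphologyEx(m,cv2.MORPH_OPEN,np.ones((3,3)))
    c=cv2.findContours(m,cv2.RETR_EXTERNAL,cv2.CHAIN_APPROX_NONE)[0]
    return max(c,key=cv2.contourArea)
def rect(c):
    """centre, long-axis angle (deg from world x), long, short in mm"""
    q=cv2.boxPoints(cv2.minAreaRect(c));q=np.array([xy(p) for p in q])
    a,b=q[1]-q[0],q[2]-q[1]
    l,s=(a,b) if np.hypot(*a)>np.hypot(*b) else (b,a)
    return q.mean(0),np.degrees(np.arctan2(l[1],l[0]))%180,np.hypot(*l)*1e3,np.hypot(*s)*1e3
def circ(c):
    h=cv2.convexHull(c); e=cv2.fitEllipse(h); (p,r)=cv2.minEnclosingCircle(h)
    return xy(e[0]),np.array(e[1])/K*1e3,xy(p),2*r/K*1e3
E
python3 - <<'E'
from h import *
im={z:np.ascontiguousarray(rectify("top",z,x0=.3,x1=XT,y0=-.05)) for z in(.005,.0215,.023,.031,.035)}
h=cv2.cvtColor(im[.005],cv2.COLOR_BGR2HSV)
grey=((h[...,1]<50)&(h[...,2]>70)).astype(np.uint8)*255
dbg=im[.005].copy()
C={}
for n,x,y,r in(("tin_plate",.465,.033,.065),("spool_plate",.59,.107,.055),("torch_plate",.68,.196,.078),("fuse_plate",.46,.175,.067)):
    c=cv2.convexHull(big(cv2.morphologyEx(grey&win(grey,x,y,r),cv2.MORPH_CLOSE,np.ones((5,5)))));C[n]=c
    print(n,*(rect(c) if n[0] in"f" or n[:2]=="to" else circ(c))); cv2.drawContours(dbg,[c],-1,(0,0,255),1)
dark=(h[...,2]<90).astype(np.uint8)*255
c=big(dark&win(dark,.45,.33,.085));print("mat",rect(c));cv2.drawContours(dbg,[c],-1,(0,255,0),1)
h=cv2.cvtColor(im[.0215],cv2.COLOR_BGR2HSV);m=(h[...,2]<82).astype(np.uint8)*255
c=big(m&win(m,.455,.172,.058));print("torch",rect(c));cv2.drawContours(dbg,[c],-1,(255,0,0),1)
h=cv2.cvtColor(im[.023],cv2.COLOR_BGR2HSV);m=((h[...,1]>70)&((h[...,0]<8)|(h[...,0]>170))).astype(np.uint8)*255
c=cv2.convexHull(big(m&win(m,.68,.196,.045)));print("fuse",rect(c));cv2.drawContours(dbg,[c],-1,(255,0,0),1)
h=cv2.cvtColor(im[.035],cv2.COLOR_BGR2HSV);m=(h[...,2]<72).astype(np.uint8)*255
c=big(m&win(m,.46,.028,.045));print("reel",circ(c));cv2.drawContours(dbg,[c],-1,(255,0,0),1)
cv2.imwrite("pics/dbg.png",cv2.resize(dbg,None,fx=.62,fy=.62) if dbg.shape[0]>970 else cv2.resize(dbg,(int(dbg.shape[1]*600/dbg.shape[0]),600)))
cv2.imwrite("pics/t31.png",np.hstack([cv2.resize(im[.031][280:480,350:650],(400,267)),cv2.resize(im[.035][480:780,500:820],(400,375))[:267]]))
E
```

```text
tin_plate [0.4668 0.0368] [105.7771 106.7401] [0.4668 0.0368] 106.92298889160156
spool_plate [0.5904 0.1086] [83.4023 84.1828] [0.5903 0.1089] 84.46890258789062
torch_plate [0.6816 0.1979] 70.54506 127.17001 60.824314
fuse_plate [0.4262 0.1788] 85.42607 103.48934 44.85665
mat (array([0.4602, 0.3135], dtype=float32), np.float32(0.0), np.float32(115.50003), np.float32(92.99999))
torch (array([0.4504, 0.1945], dtype=float32), np.float32(87.990425), np.float32(56.070732), np.float32(4.453448))
fuse (array([0.6617, 0.1758], dtype=float32), np.float32(90.0), np.float32(3.4999995), np.float32(3.4999847))Traceback (most recent call last):
  File "<stdin>", line 17, in <module>
  File "h.py", line 26, in big
    return max(c,key=cv2.contourArea)
ValueError: max() iterable argument is empty
```

```bash
python3 - <<'E'
from h import *
im=np.ascontiguousarray(rectify("top",.005,x0=.3,x1=XT,y0=-.05));h=cv2.cvtColor(im,cv2.COLOR_BGR2HSV)
o=160
for n,(u,v) in dict(torch=(380,480),torch2=(460,470),reelTop=(640,465),reelTop2=(690,450),inlay=(600,470),inlayL=(655,410),reelside=(590,470),mat=(80,480),redside=(380,65),redside2=(340,85),redtop=(285,30),fp_inlay=(360,445),fp_inl2=(400,530),shadow=(480,460),shadtin=(620,280),tinrim=(448,215),tinpl=(500,290)).items(): print(n,h[v+o-1:v+o+2,u-1:u+2].reshape(-1,3).mean(0).astype(int))
E
```

```text
torch [14 51 97]
torch2 [17 54 93]
reelTop [16 51 86]
reelTop2 [15 53 88]
inlay [16 44 92]
inlayL [  7  16 113]
reelside [15 46 90]
mat [15 52 76]
redside [ 16  37 122]
redside2 [ 11 104 133]
redtop [ 12  38 191]
fp_inlay [  4  19 114]
fp_inl2 [ 97  17 116]
shadow [ 17  50 136]
shadtin [ 19  78 193]
tinrim [ 11   7 178]
tinpl [ 37   7 177]
```

```bash
cat > m.py <<'E'
from h import *
im={z:np.ascontiguousarray(rectify("top",z,x0=.3,x1=XT,y0=-.05)) for z in(.005,.0215,.023,.031,.035)}
H={z:cv2.cvtColor(i,cv2.COLOR_BGR2HSV) for z,i in im.items()}
dbg={z:i.copy() for z,i in im.items()}
def go(n,z,cond,x,y,r,f,hull=True,allc=False):
    h=H[z].astype(int);m=cond(h[...,0],h[...,1],h[...,2]).astype(np.uint8)*255
    m=cv2.morphologyEx(m&win(m,x,y,r),cv2.MORPH_OPEN,np.ones((3,3)))
    c=cv2.findNonZero(m) if allc else big(m)
    if hull:c=cv2.convexHull(c)
    cv2.drawContours(dbg[z],[c],-1,(0,0,255),1);print(n,*f(c))
if __name__=="__main__":
    go("fuse_plate",.005,lambda h,s,v:(s<30)&(v>95),.46,.175,.062,rect,allc=True)
    go("mat",.005,lambda h,s,v:(v<85)&(s>44),.458,.324,.075,rect)
    go("torch",.0215,lambda h,s,v:(v<108)&(s>33),.455,.172,.058,rect)
    go("fuse",.023,lambda h,s,v:(s>55)&(h<15),.68,.196,.036,rect,allc=True)
    go("reel",.035,lambda h,s,v:(v<101)&(s>33),.46,.028,.045,circ)
    go("tin",.031,lambda h,s,v:(s<30)&(v>95),.585,.103,.036,circ,allc=True)
    c=lambda z,x,y:cv2.resize(dbg[z][int((XT-x)*K)-130:int((XT-x)*K)+130,max(0,int((Y1-y)*K)-130):int((Y1-y)*K)+130],(260,260))
    cv2.imwrite("pics/dbg.png",np.vstack([np.hstack([c(.005,.46,.175),c(.005,.458,.295),c(.0215,.455,.172)]),np.hstack([c(.023,.68,.196),c(.035,.46,.028),c(.031,.585,.103)])]))
E
python3 m.py
```

```text
fuse_plate [0.4557 0.1711] 60.751213 92.03191 75.61134
mat [0.4602 0.3138] 0.0 114.500015 92.5
torch [0.4595 0.1728] 90.0 101.50001 33.000023
fuse [0.6736 0.1955] 61.927536 53.794113 36.52939
reel [0.4656 0.0425] [50.6393 63.0126] [0.4651 0.0419] 61.63018035888672
tin [0.5851 0.1046] [67.88   72.3056] [0.585 0.103] 71.86803436279297
```

View pics/dbg.png

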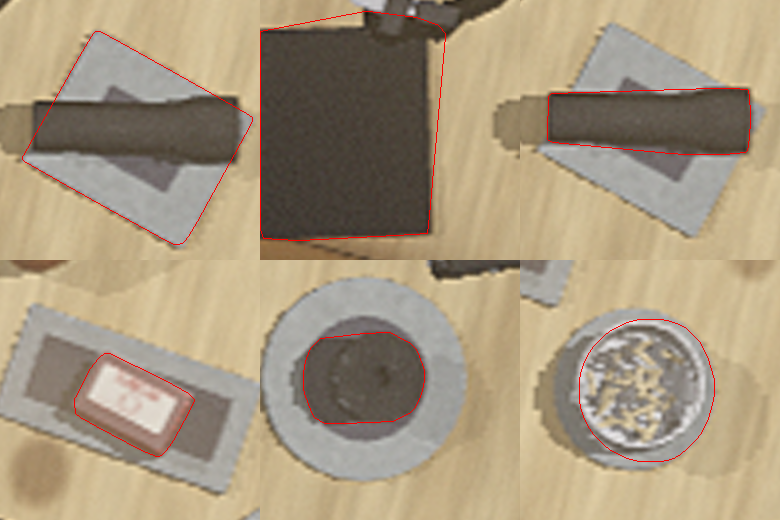

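Fuse plate and torch are fitted well; the tin, reel and mat hulls include extra pixels. I'll refine those with circles and check the monitor clearance.

```bash
cat >> h.py <<'E'
def to(x,y,z,psi):
    """turn about tool z (deg) and shift along the turned tool axes (mm) to TCP x,y,z with tool y at world angle psi"""
    s=sense();R=s["tool_rot"];cur=np.degrees(np.arctan2(R[1,1],R[0,1]));p=np.radians(psi)
    Y=np.array([np.cos(p),np.sin(p),0]);Z=np.array([0,0,-1.]);T=np.c_[np.cross(Y,Z),Y,Z]
    d=(np.array([x,y,z])-s["tcp_pos"])*1e3
    print("turn %.1f"%((cur-psi+180)%360-180),"shift",(T.T@d).round(1),"yaw %.1f"%cur,"tcp",s["tcp_pos"],"tilt",R[:2,2])
E
python3 - <<'E'
from m import *
for n,z,x,y,r0,r1 in(("tin",.031,.585,.105,29,34),("reel",.035,.466,.033,20,26)):
    g=cv2.GaussianBlur(cv2.cvtColor(im[z],cv2.COLOR_BGR2GRAY),(3,3),0);a,b=int((XT-x)*K)-100,int((Y1-y)*K)-100
    c=cv2.HoughCircles(cv2.createCLAHE(4,(2,2)).apply(g[a:a+200,b:b+200]),cv2.HOUGH_GRADIENT_ALT,1.5,10,param1=80,param2=.3,minRadius=r0*2,maxRadius=r1*2)
    if c is not None:
        for u,v,r in c[0][:4]: print(n,xy((u+b,v+a)),r)
M=rectify("top",.005,x0=.38,x1=.53,y0=.25,y1=.42);m=cv2.cvtColor(M,cv2.COLOR_BGR2HSV);m=((m[...,2]<85)).astype(np.uint8)*255
m=cv2.morphologyEx(m,cv2.MORPH_OPEN,np.ones((61,61)));c=big(m);(u,v),s,a=cv2.minAreaRect(c);print("mat",.53-v/K,.42-u/K,s,a)
for z in(.05,.1,.2):print(z,ray("top",[(305,70),(330,85),(375,110),(297,130),(460,255),(460,325),(412,258),(200,280)],z).tolist())
to(.466,.034,.2,0)
E
```

```text
tin [0.5877 0.1085] 63.242447
reel [0.4665 0.0348] 45.801327
reel [0.4657 0.052 ] 46.440903
reel [0.4747 0.0385] 47.927647
mat 0.4564388122558594 0.3282325973510742 (206.95579528808594, 205.7592315673828) 89.06080627441406
0.05 [[0.8953423165691053, 0.21559290881200177], [0.8623924384454638, 0.16638609420442252], [0.8081784657543409, 0.07912755574989722], [0.77065910652418, 0.2327603198656556], [0.5194744118611411, -0.06988304825639668], [0.390822908106474, -0.062277469043996975], [0.5154094449854825, 0.019768238424620305], [0.4809444191229412, 0.4175881748057746]]
0.1 [[0.8678931904985727, 0.2136803551231236], [0.8369161379726113, 0.1674197263276393], [0.7859481473356751, 0.08538566480845426], [0.7506752046785911, 0.22981989263365063], [0.5145298249871345, -0.054703147960667775], [0.39358114121968724, -0.04755294164218604], [0.5107082420376904, 0.029580399496380333], [0.4783067590201693, 0.403581450999867]]
0.2 [[0.8129949383575076, 0.20985524774536726], [0.7859635370269062, 0.16948699057407285], [0.7414875104983432, 0.09790188292556837], [0.7107074009874133, 0.22393903816964067], [0.5046406512391214, -0.024343347369209983], [0.39909760744611356, -0.018103886838564093], [0.5013058361421062, 0.04920472163990036], [0.47303143881462545, 0.37556800338805163]]
turn 64.2 shift [-461.3  226.9    5.5] yaw 64.2 tcp [0.2391 0.4953 0.2055] tilt [0. 0.]
```

Emit:
arm_command:
  series:
    - [0, 0, 9.2, 0, 0, -20, 94]
    - [0, 0, 9.2, 0, 0, -20, 94]
    - [0, 0, 9.2, 0, 0, -20, 94]
    - [0, 0, 9.2, 0, 0, -20, 94]
    - [0, 0, 9.2, 0, 0, -20, 94]
    - [0, 0, 9.2, 0, 0, 0, 94]
    - [0, 0, 9, 0, 0, 0, 94]
    - [0, 0, 0, -45, 22, 0, 94]
    - [0, 0, 0, -45, 22, 0, 94]
    - [0, 0, 0, -45, 22, 0, 94]
  grip_force: 15

```text
clock: 2.25
tcp_pos: [0.3056, 0.3589, 0.3055]
tool_rot: [[-0.001, 1.0, 0.0], [1.0, 0.001, 0.0], [0.0, 0.0, -1.0]]
wrist_force: [0.2, 0.6, 1.2]
opening: 0.999
finger_force: 0.0
```

Emit:
arm_command:
  series:
    - [0, 0, 0, -45, 22, 0, 94]
    - [0, 0, 0, -45, 22, 0, 94]
    - [0, 0, 0, -45, 22, 0, 94]
    - [0, 0, 0, -45, 22, 0, 94]
    - [0, 0, 0, -45, 22, 0, 94]
    - [0, 0, 0, -45, 22, 0, 94]
    - [0, 0, 0, -45, 22, 30, 94]
    - [0, 0, 0, 0, 0, 40, 94]
    - [0, 0, 0, 0, 0, 40, 94]
    - [0, 0, 0, 0, 0, 0, 94]

```text
clock: 3.5
tcp_pos: [0.4582, 0.0453, 0.1937]
tool_rot: [[-0.0, 1.0, -0.004], [1.0, 0.0, -0.0], [-0.0, -0.004, -1.0]]
wrist_force: [0.4, 0.3, 0.2]
opening: 0.999
finger_force: 0.0
```

```bash
python3 -c "
from h import *
to(.466,.035,.011,0);s=sense();print(s['clock'],s['wrist_force'])"
```

```text
turn 0.0 shift [-10.3   7.8 182.7] yaw 0.0 tcp [0.4582 0.0453 0.1937] tilt [-0.0045 -0.0001]
3.5 [0.3739 0.2521 0.1697]
```

Emit:
arm_command:
  series:
    - [0, 0, 0, -10, 8, 40, 94]
    - [0, 0, 0, 0, 0, 40, 94]
    - [0, 0, 0, 0, 0, 40, 94]
    - [0, 0, 0, 0, 0, 30, 94]
    - [0, 0, 0, 0, 0, 0, 94]
    - [0, 0, 0, 0, 0, 0, 94]
    - [0, 0, 0, 0, 0, 0, 94]

```text
clock: 4.38
tcp_pos: [0.4684, 0.0354, 0.0471]
tool_rot: [[-0.001, 1.0, 0.003], [1.0, 0.001, -0.0], [-0.0, 0.003, -1.0]]
wrist_force: [0.6, -0.1, 0.1]
opening: 1.0
finger_force: 0.0
```

```bash
python3 -c "
from h import *
to(.466,.035,.009,0);s=sense();print(s['clock'],s['wrist_force'])
cv2.imwrite('pics/a1.png',np.vstack([cv2.resize(capture('top')[180:380,300:500,::-1],(560,560))]))"
```

```text
turn 0.0 shift [-0.4 -2.4 38.1] yaw 0.0 tcp [0.4684 0.0354 0.0471] tilt [ 0.0027 -0.    ]
4.375 [ 0.6258 -0.1275  0.1304]
```

View pics/a1.png

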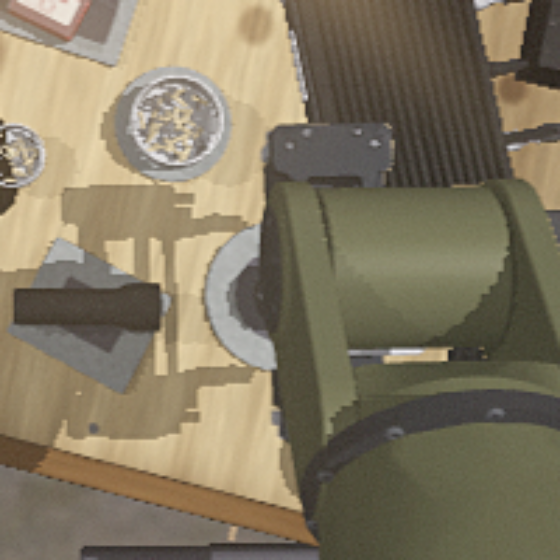

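The arm is over the reel (about (255,295) in the crop), its body long along x and clear of the fins. Descending and gripping.

Emit:
arm_command:
  series:
    - [0, 0, 0, 0, -2, 20, 94]
    - [0, 0, 0, 0, 0, 18, 94]
    - [0, 0, 0, 0, 0, 0, 94]
    - [0, 0, 0, 0, 0, 0, 30]
    - [0, 0, 0, 0, 0, 0, 30]
    - [0, 0, 0, 0, 0, 0, 30]
    - [0, 0, 0, 0, 0, 0, 30]
    - [0, 0, 0, 0, 0, 0, 30]
  grip_force: 15

```text
clock: 5.42
tcp_pos: [0.4654, 0.0354, 0.0075]
tool_rot: [[-0.001, 1.0, 0.0], [1.0, 0.001, -0.0], [-0.0, 0.0, -1.0]]
wrist_force: [3.1, 0.3, 0.6]
opening: 0.511
finger_force: 1.5
```

Emit:
arm_command:
  series:
    - [0, 0, 0, 0, 0, 0, 30]
    - [0, 0, 0, 0, 0, 0, 30]
    - [0, 0, 0, 0, 0, 0, 30]

```text
clock: 5.8
tcp_pos: [0.4654, 0.0354, 0.0075]
tool_rot: [[-0.001, 1.0, 0.0], [1.0, 0.001, -0.0], [-0.0, 0.0, -1.0]]
wrist_force: [0.1, 0.4, 1.0]
opening: 0.483
finger_force: 15.0
```

Emit:
arm_command:
  series:
    - [0, 0, 0, 0, 0, -30, 30]
    - [0, 0, 0, 0, 0, -40, 30]
    - [0, 0, 0, 10, 0, -30, 30]
    - [0, 0, 0, 50, -2, 0, 30]
    - [0, 0, 0, 50, -2, 0, 30]
    - [0, 0, 0, 50, -2, 0, 30]
    - [0, 0, 0, 50, -2, 0, 30]
    - [0, 0, 0, 50, -1, 0, 30]
    - [0, 0, 0, 27, 0, 0, 30]
    - [0, 0, 0, 0, 0, 0, 30]

```text
clock: 7.05
tcp_pos: [0.4556, 0.3235, 0.1068]
tool_rot: [[-0.003, 1.0, -0.001], [1.0, 0.003, -0.0], [-0.0, -0.001, -1.0]]
wrist_force: [-0.6, 0.1, -2.2]
opening: 0.484
finger_force: 15.0
```

```bash
python3 -c "
from h import *
to(.4565,.322,.0085,0)"
```

```text
turn 0.2 shift [-1.5  0.9 98.3] yaw 0.2 tcp [0.4556 0.3235 0.1068] tilt [-0.0009 -0.0005]
```

Emit:
arm_command:
  series:
    - [0, 0, 0, 0, 0, 35, 30]
    - [0, 0, 0, 0, 0, 35, 30]
    - [0, 0, 0, 0, 0, 18, 30]
    - [0, 0, 0, 0, 0, 7, 30]
    - [0, 0, 0, 0, 0, 3, 30]
    - [0, 0, 0, 0, 0, 0, 30]

```text
clock: 7.8
tcp_pos: [0.4566, 0.3226, 0.0102]
tool_rot: [[-0.001, 1.0, 0.001], [1.0, 0.001, 0.001], [0.001, 0.001, -1.0]]
wrist_force: [-0.0, 0.6, -0.9]
opening: 0.482
finger_force: 15.0
```

Emit:
arm_command:
  series:
    - [0, 0, 0, 0, 0, 2, 30]
    - [0, 0, 0, 0, 0, 0, 30]
    - [0, 0, 0, 0, 0, 0, 94]
    - [0, 0, 0, 0, 0, 0, 94]
    - [0, 0, 0, 0, 0, 0, 94]
    - [0, 0, 0, 0, 0, 0, 94]
    - [0, 0, 0, 0, 0, -10, 94]
    - [0, 0, 0, 0, 0, -40, 94]
    - [0, 0, 0, 0, 0, -60, 94]
    - [0, 0, 0, 0, 0, 0, 94]

```text
clock: 9.05
tcp_pos: [0.458, 0.3235, 0.1226]
tool_rot: [[-0.001, 1.0, 0.007], [1.0, 0.001, 0.004], [0.004, 0.007, -1.0]]
wrist_force: [-1.6, -0.2, -0.7]
opening: 1.002
finger_force: 0.0
```

```bash
python3 -c "
from h import *
to(.586,.1075,.009,0)"
```

```text
turn 0.0 shift [-216.   128.   113.6] yaw 0.0 tcp [0.458  0.3235 0.1226] tilt [0.0072 0.0044]
```

Emit:
arm_command:
  series:
    - [0, 0, 0, -45, 27, 0, 94]
    - [0, 0, 0, -45, 27, 0, 94]
    - [0, 0, 0, -45, 27, 0, 94]
    - [0, 0, 0, -45, 27, 0, 94]
    - [0, 0, 0, -36, 20, 0, 94]
    - [0, 0, 0, 0, 0, 0, 94]
    - [0, 0, 0, 0, 0, 0, 94]

```text
clock: 9.93
tcp_pos: [0.5839, 0.1069, 0.1171]
tool_rot: [[-0.0, 1.0, -0.001], [1.0, 0.0, 0.0], [0.0, -0.001, -1.0]]
wrist_force: [-0.6, -0.0, -0.3]
opening: 1.001
finger_force: 0.0
```

```bash
python3 - <<'E'
from m import *
to(.586,.1075,.0075,0)
go("reel?",.035,lambda h,s,v:(v<101)&(s>33),.456,.322,.03,circ)
i=capture('top')[130:330,220:420,::-1];cv2.imwrite('pics/a2.png',cv2.resize(i,(560,560)))
E
```

```text
turn 0.1 shift [  0.2   2.  110. ] yaw 0.1 tcp [0.584  0.1073 0.1175] tilt [0.0001 0.    ]
reel? [0.456  0.3225] [59.906 59.906] [0.456  0.3225] 60.000099182128906
```

View pics/a2.png

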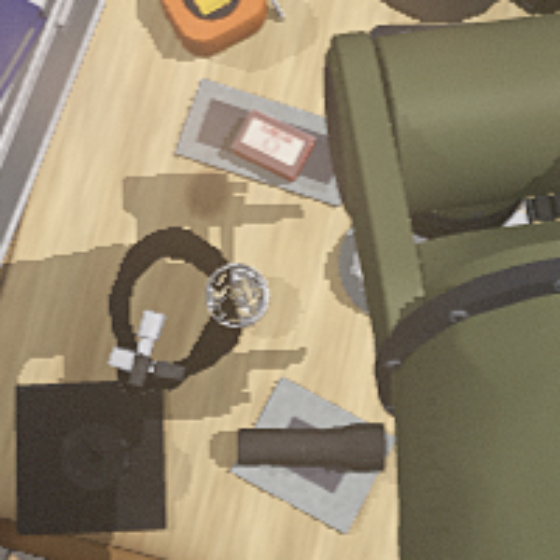

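The reel stands on the mat at (95,450) in the crop, barely visible black on black, and the gripper is over the tin. I'll descend and grip the tin.

Emit:
arm_command:
  series:
    - [0, 0, 0, 0, 2, 40, 94]
    - [0, 0, 0, 0, 0, 40, 94]
    - [0, 0, 0, 0, 0, 20, 94]
    - [0, 0, 0, 0, 0, 10, 94]
    - [0, 0, 0, 0, 0, 0, 94]
    - [0, 0, 0, 0, 0, 0, 45]
    - [0, 0, 0, 0, 0, 0, 45]
    - [0, 0, 0, 0, 0, 0, 45]
    - [0, 0, 0, 0, 0, 0, 45]
    - [0, 0, 0, 0, 0, 0, 45]
  grip_force: 12

```text
clock: 11.48
tcp_pos: [0.5865, 0.1065, 0.0078]
tool_rot: [[-0.0, 1.0, 0.0], [1.0, 0.0, 0.0], [0.0, 0.0, -1.0]]
wrist_force: [-2.0, 0.3, 5.0]
opening: 0.662
finger_force: 12.0
```

Emit:
arm_command:
  series:
    - [0, 0, 0, 0, 0, 0, 45]
    - [0, 0, 0, 0, 0, 0, 45]

```text
clock: 11.72
tcp_pos: [0.5865, 0.1065, 0.0078]
tool_rot: [[-0.0, 1.0, 0.0], [1.0, 0.0, 0.0], [0.0, 0.0, -1.0]]
wrist_force: [-1.9, -0.6, 5.1]
opening: 0.664
finger_force: 12.0
```

```bash
python3 -c "
from h import *
to(.4668,.0368,.12,0);print(sense()['wrist_force'])"
```

```text
turn 0.0 shift [ -69.7 -119.7 -112.2] yaw 0.0 tcp [0.5865 0.1065 0.0078] tilt [0.0005 0.    ]
[-1.9309 -0.6135  5.113 ]
```

Emit:
arm_command:
  series:
    - [0, 0, 0, 0, 0, -30, 45]
    - [0, 0, 0, 0, 0, -40, 45]
    - [0, 0, 0, 0, 0, -30, 45]
    - [0, 0, 0, -20, -34, 0, 45]
    - [0, 0, 0, -20, -34, 0, 45]
    - [0, 0, 0, -20, -34, 0, 45]
    - [0, 0, 0, -10, -18, 0, 45]
    - [0, 0, 0, 0, 0, 0, 45]
    - [0, 0, 0, 0, 0, 0, 45]

```text
clock: 12.85
tcp_pos: [0.467, 0.0367, 0.1075]
tool_rot: [[-0.001, 1.0, 0.0], [1.0, 0.001, 0.0], [0.0, 0.0, -1.0]]
wrist_force: [-0.6, -1.0, -1.7]
opening: 0.661
finger_force: 12.0
```

```bash
python3 -c "
from h import *
to(.4668,.0368,.0085,0);print(sense()['wrist_force'])"
```

```text
turn 0.0 shift [ 0.1 -0.2 99. ] yaw 0.0 tcp [0.467  0.0367 0.1075] tilt [0.0004 0.    ]
[-0.5525 -1.0193 -1.7192]
```

Emit:
arm_command:
  series:
    - [0, 0, 0, 0, 0, 40, 45]
    - [0, 0, 0, 0, 0, 35, 45]
    - [0, 0, 0, 0, 0, 15, 45]
    - [0, 0, 0, 0, 0, 6, 45]
    - [0, 0, 0, 0, 0, 3, 45]
    - [0, 0, 0, 0, 0, 0, 45]
    - [0, 0, 0, 0, 0, 0, 45]

```text
clock: 13.72
tcp_pos: [0.4667, 0.0364, 0.0091]
tool_rot: [[-0.0, 1.0, 0.001], [1.0, 0.0, -0.0], [-0.0, 0.001, -1.0]]
wrist_force: [-0.1, 0.3, -0.7]
opening: 0.665
finger_force: 12.0
```

Open, lift, and step away to look.

Emit:
arm_command:
  series:
    - [0, 0, 0, 0, 0, 1.5, 45]
    - [0, 0, 0, 0, 0, 0, 45]
    - [0, 0, 0, 0, 0, 0, 94]
    - [0, 0, 0, 0, 0, 0, 94]
    - [0, 0, 0, 0, 0, 0, 94]
    - [0, 0, 0, 0, 0, -10, 94]
    - [0, 0, 0, 0, 0, -40, 94]
    - [0, 0, 0, 0, 0, -60, 94]
    - [0, 0, 0, 50, 0, 0, 94]
    - [0, 0, 0, 50, 0, 0, 94]

```text
clock: 14.98
tcp_pos: [0.4666, 0.1374, 0.1185]
tool_rot: [[0.001, 1.0, 0.002], [1.0, -0.001, 0.001], [0.001, 0.002, -1.0]]
wrist_force: [0.6, -0.2, 0.3]
opening: 1.001
finger_force: 0.0
```

Emit:
arm_command:
  series:
    - [0, 0, 0, 50, 0, 0, 94]
    - [0, 0, 0, 50, 0, 0, 94]
    - [0, 0, 0, 50, -5, 0, 94]
    - [0, 0, 0, 36, -5, 0, 94]
    - [0, 0, 0, 0, 0, 0, 94]
    - [0, 0, 0, 0, 0, 0, 94]

```text
clock: 15.72
tcp_pos: [0.4562, 0.3219, 0.1172]
tool_rot: [[-0.001, 1.0, 0.0], [1.0, 0.001, -0.0], [-0.0, 0.0, -1.0]]
wrist_force: [-0.2, -0.5, -0.4]
opening: 1.002
finger_force: 0.0
```

```bash
cat > tin.py <<'E'
from m import *
to(.4565,.322,.0075,0)
go("tin_plate",.005,lambda h,s,v:(s<50)&(v>70),.467,.037,.065,circ,allc=True)
go("spool_plate",.005,lambda h,s,v:(s<50)&(v>70),.5904,.1086,.05,circ,allc=True)
z=.031;g=cv2.cvtColor(im[z],cv2.COLOR_BGR2GRAY);a,b=int((XT-.4668)*K)-120,int((Y1-.0368)*K)-120
c=cv2.HoughCircles(cv2.createCLAHE(4,(2,2)).apply(g[a:a+240,b:b+240]),cv2.HOUGH_GRADIENT_ALT,1.5,10,param1=80,param2=.3,minRadius=58,maxRadius=68)
d=im[z][a:a+240,b:b+240].copy();p=(Y1-.0368)*K-b,(XT-.4668)*K-a
if c is not None:
    for u,v,r in c[0][:3]: print(xy((u+b,v+a)),r)
cv2.circle(d,(int(p[0]),int(p[1])),63,(0,0,255),1)
s=capture("scene")[:,:,::-1];c0=pix("scene",[[.4668,.0368,.02]])[0].astype(int)
cv2.imwrite("pics/tin%d.png"%len(__import__("os").listdir("pics")),np.hstack([cv2.resize(d,(400,400)),cv2.resize(s[c0[1]-50:c0[1]+50,c0[0]-50:c0[0]+50],(400,400))]))
E
python3 tin.py; ls pics
```

```text
turn -0.0 shift [  0.3  -0.  109.6] yaw -0.0 tcp [0.4565 0.3217 0.1171] tilt [0.0002 0.0001]
tin_plate [0.4668 0.0368] [105.8739 106.6095] [0.4669 0.0368] 106.79120635986328
spool_plate [0.5903 0.1088] [83.9069 84.3208] [0.5905 0.1087] 84.736328125
[0.4662 0.0393] 62.300446
[0.4632 0.0588] 62.94532
[0.4812 0.0618] 62.755905
a1.png
a2.png
dbg.png
rect0.png
scene0.png
tin6.png
top0.png
```

View pics/tin6.png

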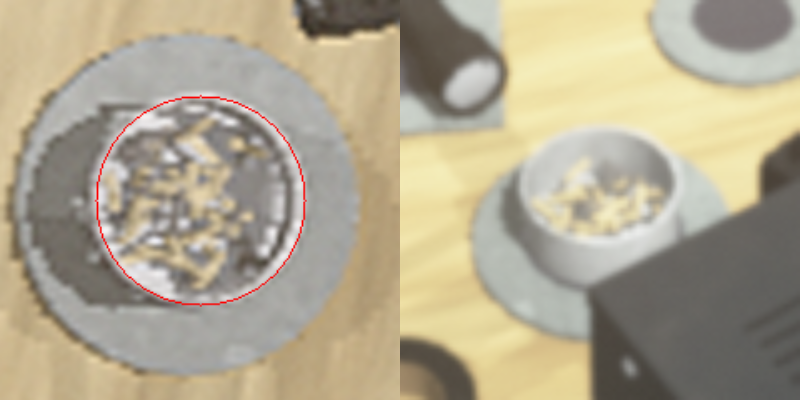

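The tin's rim (red circle = ideal) is centred on the large round plate to within about 1 mm, and the gripper is already above the reel on the mat. Next I'll pick up the reel.

Emit:
arm_command:
  series:
    - [0, 0, 0, 0.5, 0, 40, 94]
    - [0, 0, 0, 0, 0, 40, 94]
    - [0, 0, 0, 0, 0, 20, 94]
    - [0, 0, 0, 0, 0, 9, 94]
    - [0, 0, 0, 0, 0, 0, 94]
    - [0, 0, 0, 0, 0, 0, 30]
    - [0, 0, 0, 0, 0, 0, 30]
    - [0, 0, 0, 0, 0, 0, 30]
    - [0, 0, 0, 0, 0, 0, 30]
    - [0, 0, 0, 0, 0, 0, 30]
  grip_force: 15

```text
clock: 17.27
tcp_pos: [0.4562, 0.3229, 0.008]
tool_rot: [[-0.0, 1.0, 0.0], [1.0, 0.0, 0.0], [0.0, 0.0, -1.0]]
wrist_force: [0.1, -0.5, 0.3]
opening: 0.505
finger_force: 0.0
```

Emit:
arm_command:
  series:
    - [0, 0, 0, 0, 0, 0, 30]
    - [0, 0, 0, 0, 0, 0, 30]
    - [0, 0, 0, 0, 0, 0, 30]

```text
clock: 17.65
tcp_pos: [0.4562, 0.3229, 0.008]
tool_rot: [[-0.0, 1.0, -0.0], [1.0, 0.0, 0.0], [0.0, -0.0, -1.0]]
wrist_force: [-1.1, 0.3, 0.3]
opening: 0.484
finger_force: 15.0
```

```bash
python3 -c "
from h import *
to(.5904,.1092,.108,0)"
```

```text
turn 0.0 shift [-213.7  134.2 -100. ] yaw 0.0 tcp [0.4562 0.3229 0.008 ] tilt [-0.  0.]
```

Emit:
arm_command:
  series:
    - [0, 0, 0, 0, 0, -30, 30]
    - [0, 0, 0, 0, 0, -40, 30]
    - [0, 0, 0, 0, 0, -30, 30]
    - [0, 0, 0, -45, 28, 0, 30]
    - [0, 0, 0, -45, 28, 0, 30]
    - [0, 0, 0, -45, 28, 0, 30]
    - [0, 0, 0, -45, 28, 0, 30]
    - [0, 0, 0, -33.7, 22.2, 0, 30]
    - [0, 0, 0, 0, 0, 0, 30]
    - [0, 0, 0, 0, 0, 0, 30]

```text
clock: 18.9
tcp_pos: [0.59, 0.1096, 0.1075]
tool_rot: [[-0.0, 1.0, -0.001], [1.0, 0.0, 0.0], [0.0, -0.001, -1.0]]
wrist_force: [0.0, 0.6, -2.6]
opening: 0.485
finger_force: 15.0
```

```bash
python3 -c "
from h import *
to(.5904,.1092,.009,0)"
```

```text
turn 0.0 shift [-0.4  0.4 98.5] yaw 0.0 tcp [0.59   0.1096 0.1075] tilt [-0.0009  0.0001]
```

Emit:
arm_command:
  series:
    - [0, 0, 0, -0.4, 0.4, 40, 30]
    - [0, 0, 0, 0, 0, 35, 30]
    - [0, 0, 0, 0, 0, 15, 30]
    - [0, 0, 0, 0, 0, 6, 30]
    - [0, 0, 0, 0, 0, 2.5, 30]
    - [0, 0, 0, 0, 0, 0, 30]
    - [0, 0, 0, 0, 0, 0, 30]

```text
clock: 19.77
tcp_pos: [0.5913, 0.1089, 0.0102]
tool_rot: [[-0.0, 1.0, 0.001], [1.0, 0.0, 0.0], [0.0, 0.001, -1.0]]
wrist_force: [-0.4, 0.0, -1.5]
opening: 0.486
finger_force: 15.0
```

Emit:
arm_command:
  series:
    - [0, 0, 0, 0.2, -0.7, 2, 30]
    - [0, 0, 0, 0, 0, 0, 30]
    - [0, 0, 0, 0, 0, 0, 94]
    - [0, 0, 0, 0, 0, 0, 94]
    - [0, 0, 0, 0, 0, 0, 94]
    - [0, 0, 0, 0, 0, 0, 94]
    - [0, 0, 0, 0, 0, -10, 94]
    - [0, 0, 0, 0, 0, -40, 94]
    - [0, 0, 0, 0, 0, -60, 94]
    - [0, 0, 0, 0, 0, -10, 94]

```text
clock: 21.02
tcp_pos: [0.5919, 0.1093, 0.1325]
tool_rot: [[-0.001, 1.0, 0.007], [1.0, 0.001, 0.001], [0.001, 0.007, -1.0]]
wrist_force: [0.3, -0.3, -0.2]
opening: 0.994
finger_force: 0.0
```

Emit:
arm_command:
  series:
    - [0, 0, 9, 0, 0, 0, 94]
    - [0, 0, 9, 0, 0, 0, 94]
    - [0, 0, 9, 0, 0, 0, 94]
    - [0, 0, 1, 35, 30, 0, 94]
    - [0, 0, 0, 35, 0, 0, 94]
    - [0, 0, 0, 35, 0, 0, 94]
    - [0, 0, 0, 0, 0, 0, 94]
    - [0, 0, 0, 0, 0, 0, 94]

```text
clock: 22.02
tcp_pos: [0.6653, 0.188, 0.127]
tool_rot: [[0.469, 0.883, -0.001], [0.883, -0.469, -0.0], [-0.001, -0.001, -1.0]]
wrist_force: [0.2, -0.8, 0.1]
opening: 0.998
finger_force: 0.0
```

```bash
python3 -c "
from h import *
to(.6736,.1955,.0075,-28.1)
i=capture('top')[100:350,200:450,::-1];cv2.imwrite('pics/a3.png',cv2.resize(i,(600,600)))"
```

```text
turn 0.1 shift [ 10.5   3.8 119.5] yaw -28.0 tcp [0.6653 0.188  0.127 ] tilt [-0.0009 -0.0004]
```

View pics/a3.png

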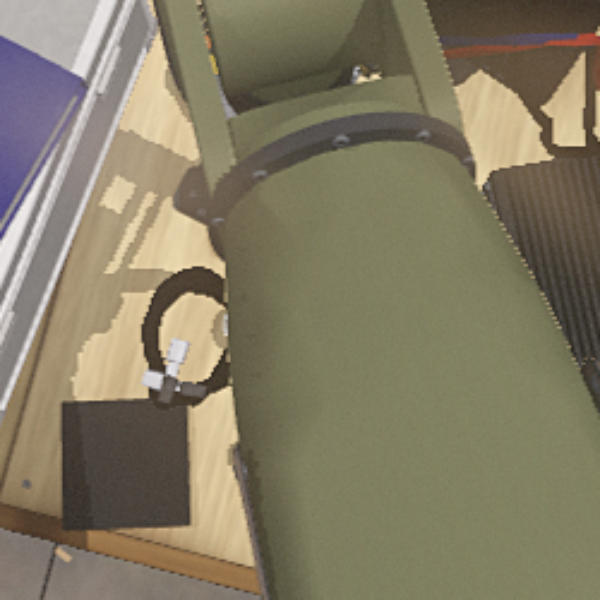

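The arm hides the fuse box and the mat is empty at (125,465). Descending.

Emit:
arm_command:
  series:
    - [0, 0, 0, 10.5, 4, 40, 94]
    - [0, 0, 0, 0, 0, 40, 94]
    - [0, 0, 0, 0, 0, 25, 94]
    - [0, 0, 0, 0, 0, 10, 94]
    - [0, 0, 0, 0, 0, 4, 94]
    - [0, 0, 0, 0, 0, 0, 94]
    - [0, 0, 0, 0, 0, 0, 94]

```text
clock: 22.95
tcp_pos: [0.6746, 0.1959, 0.0095]
tool_rot: [[0.469, 0.883, 0.001], [0.883, -0.469, 0.0], [0.001, 0.001, -1.0]]
wrist_force: [-0.1, -0.0, 0.2]
opening: 0.996
finger_force: 0.0
```

Emit:
arm_command:
  series:
    - [0, 0, 0, 0, 0, 0, 20]
    - [0, 0, 0, 0, 0, 0, 20]
    - [0, 0, 0, 0, 0, 0, 20]
    - [0, 0, 0, 0, 0, 0, 20]
    - [0, 0, 0, 0, 0, 0, 20]
    - [0, 0, 0, 0, 0, 0, 20]
    - [0, 0, 0, 0, 0, 0, 20]
    - [0, 0, 0, 0, 0, 0, 20]
    - [0, 0, 0, 0, 0, 0, 20]
  grip_force: 15

```text
clock: 24.08
tcp_pos: [0.6741, 0.1958, 0.0084]
tool_rot: [[0.469, 0.883, -0.0], [0.883, -0.469, -0.0], [-0.0, -0.0, -1.0]]
wrist_force: [0.1, -0.7, -1.6]
opening: 0.368
finger_force: 15.0
```

```bash
python3 -c "
from h import *
to(.4565,.315,.127,0);print(sense()['wrist_force'])"
```

```text
turn -28.0 shift [ 119.2 -217.6 -118.6] yaw -28.0 tcp [0.6741 0.1958 0.0084] tilt [-0.0001 -0.    ]
[ 0.0991 -0.7342 -1.6227]
```

Emit:
arm_command:
  series:
    - [0, 0, 0, 0, 0, -30, 20]
    - [0, 0, 0, 0, 0, -45, 20]
    - [0, 0, 0, 0, 0, -44, 20]
    - [0, 0, -9.3, 0, 0, 0, 20]
    - [0, 0, -9.3, 0, 0, 0, 20]
    - [0, 0, -9.4, 0, 0, 0, 20]
    - [0, 0, 0, 24, -43.6, 0, 20]
    - [0, 0, 0, 24, -43.6, 0, 20]
    - [0, 0, 0, 24, -43.6, 0, 20]
    - [0, 0, 0, 24, -43.6, 0, 20]

```text
clock: 25.32
tcp_pos: [0.4982, 0.2924, 0.1276]
tool_rot: [[-0.0, 1.0, 0.0], [1.0, 0.0, 0.0], [0.0, 0.0, -1.0]]
wrist_force: [0.3, 0.1, 0.6]
opening: 0.366
finger_force: 15.0
```

Emit:
arm_command:
  series:
    - [0, 0, 0, 23.2, -43.2, 0, 20]
    - [0, 0, 0, 0, 0, 0, 20]
    - [0, 0, 0, 0, 0, 0, 20]

```text
clock: 25.7
tcp_pos: [0.457, 0.3149, 0.1277]
tool_rot: [[-0.001, 1.0, 0.001], [1.0, 0.001, 0.0], [0.0, 0.001, -1.0]]
wrist_force: [0.3, -0.9, 0.2]
opening: 0.366
finger_force: 15.0
```

```bash
python3 -c "
from h import *
to(.4565,.315,.0095,0)"
```

```text
turn 0.0 shift [  0.1  -0.5 118.2] yaw 0.0 tcp [0.457  0.3149 0.1277] tilt [0.0006 0.0001]
```

Emit:
arm_command:
  series:
    - [0, 0, 0, 0, 0, 40, 20]
    - [0, 0, 0, 0, 0, 40, 20]
    - [0, 0, 0, 0, 0, 25, 20]
    - [0, 0, 0, 0, 0, 10, 20]
    - [0, 0, 0, 0, 0, 3.5, 20]
    - [0, 0, 0, 0, 0, 0, 20]
    - [0, 0, 0, 0, 0, 0, 20]
    - [0, 0, 0, 0, 0, 0, 20]

```text
clock: 26.7
tcp_pos: [0.4567, 0.3151, 0.0095]
tool_rot: [[-0.001, 1.0, 0.001], [1.0, 0.001, 0.0], [0.0, 0.001, -1.0]]
wrist_force: [0.2, -0.6, -0.7]
opening: 0.362
finger_force: 15.0
```

Emit:
arm_command:
  series:
    - [0, 0, 0, 0, 0, 1, 20]
    - [0, 0, 0, 0, 0, 0, 20]
    - [0, 0, 0, 0, 0, 0, 94]
    - [0, 0, 0, 0, 0, 0, 94]
    - [0, 0, 0, 0, 0, 0, 94]
    - [0, 0, 0, 0, 0, -10, 94]
    - [0, 0, 0, 0, 0, -40, 94]
    - [0, 0, 0, -40, 0, -60, 94]
    - [0, 0, 0, -50, 0, 0, 94]
    - [0, 0, 0, -52, 3, 0, 94]

```text
clock: 27.95
tcp_pos: [0.4595, 0.1772, 0.1112]
tool_rot: [[-0.001, 1.0, 0.002], [1.0, 0.001, 0.001], [0.001, 0.002, -1.0]]
wrist_force: [1.2, -0.6, -0.6]
opening: 1.002
finger_force: 0.0
```

```bash
cat > box.py <<'E'
from m import *
to(.4595,.1728,.009,0)
import sys
x,y=map(float,sys.argv[1:3])
go("fuse",.023,lambda h,s,v:(s>55)&(h<15)&(v<200),x,y,.034,rect,allc=True)
go("label",.023,lambda h,s,v:(s<40)&(v>150),x,y,.02,rect)
a,b=int((XT-x)*K)-120,max(0,int((Y1-y)*K)-120);cv2.imwrite("pics/box.png",cv2.resize(dbg[.023][a:a+240,b:b+240],None,fx=2,fy=2))
E
python3 box.py .4565 .315
```

```text
turn 0.0 shift [ -5.9  -0.2 101.5] yaw 0.0 tcp [0.4597 0.1787 0.1105] tilt [0.0007 0.0004]
fuse [0.4542 0.3185] 0.0 61.50001 60.99999
label [0.4565 0.3155] 90.0 39.000004 18.999994
```

View pics/box.png

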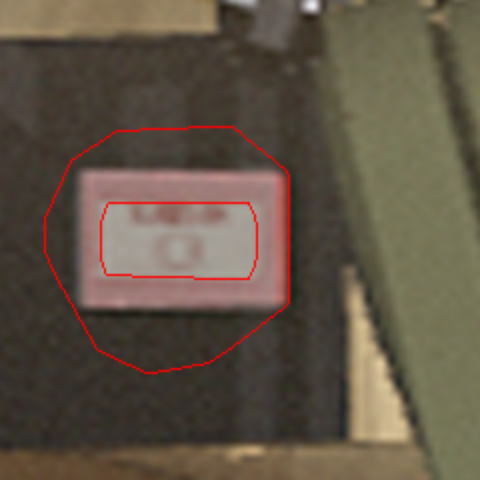

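The box sits square on the mat, centred in the crop at about (184,239), i.e. (0.4567, 0.3145), matching the TCP. Next I'll grip the torch.

Emit:
arm_command:
  series:
    - [0, 0, 0, -6, 0, 40, 94]
    - [0, 0, 0, 0, 0, 35, 94]
    - [0, 0, 0, 0, 0, 20, 94]
    - [0, 0, 0, 0, 0, 7, 94]
    - [0, 0, 0, 0, 0, 0, 94]
    - [0, 0, 0, 0, 0, 0, 94]

```text
clock: 28.95
tcp_pos: [0.46, 0.1727, 0.0088]
tool_rot: [[-0.001, 1.0, 0.001], [1.0, 0.001, 0.0], [0.0, 0.001, -1.0]]
wrist_force: [-0.1, 0.3, 0.1]
opening: 0.998
finger_force: 0.0
```

Emit:
arm_command:
  series:
    - [0, 0, 0, 0, 0, 0, 12]
    - [0, 0, 0, 0, 0, 0, 12]
    - [0, 0, 0, 0, 0, 0, 12]
    - [0, 0, 0, 0, 0, 0, 12]
    - [0, 0, 0, 0, 0, 0, 12]
    - [0, 0, 0, 0, 0, 0, 12]
    - [0, 0, 0, 0, 0, 0, 12]
    - [0, 0, 0, 0, 0, 0, 12]
    - [0, 0, 0, 0, 0, 0, 12]
    - [0, 0, 0, 0, 0, 0, 12]
  grip_force: 25

```text
clock: 30.2
tcp_pos: [0.4595, 0.1723, 0.0079]
tool_rot: [[-0.001, 1.0, -0.0], [1.0, 0.001, -0.0], [-0.0, -0.0, -1.0]]
wrist_force: [0.7, 0.2, -0.4]
opening: 0.35
finger_force: 24.9
```

```bash
python3 -c "
from h import *
to(.6816,.1979,.129,0);print(sense()['wrist_force'])"
```

```text
turn 0.0 shift [  25.6  222.1 -121.1] yaw 0.0 tcp [0.4595 0.1723 0.0079] tilt [-0.0001 -0.    ]
[ 0.6988  0.2266 -0.4462]
```

Emit:
arm_command:
  series:
    - [0, 0, 0, 0, 0, -30, 12]
    - [0, 0, 0, 0, 0, -45, 12]
    - [0, 0, 0, 0, 0, -45, 12]
    - [0, 0, 0, 5, 44, 0, 12]
    - [0, 0, 0, 5, 44, 0, 12]
    - [0, 0, 0, 5, 44, 0, 12]
    - [0, 0, 0, 5, 44, 0, 12]
    - [0, 0, 0, 5.6, 46, 0, 12]
    - [0, 0, 9.7, 0, 0, 0, 12]
    - [0, 0, 9.8, 0, 0, 0, 12]

```text
clock: 31.45
tcp_pos: [0.6815, 0.1979, 0.1266]
tool_rot: [[0.339, 0.941, -0.002], [0.941, -0.339, -0.0], [-0.001, -0.002, -1.0]]
wrist_force: [-0.9, 0.6, -1.7]
opening: 0.35
finger_force: 24.9
```

Emit:
arm_command:
  series:
    - [0, 0, 0, 0, 0, 0, 12]
    - [0, 0, 0, 0, 0, 0, 12]

```text
clock: 31.7
tcp_pos: [0.6814, 0.198, 0.1279]
tool_rot: [[0.33, 0.944, -0.0], [0.944, -0.33, -0.0], [-0.0, -0.0, -1.0]]
wrist_force: [-0.2, -0.2, -1.6]
opening: 0.354
finger_force: 24.9
```

```bash
python3 -c "
from h import *
to(.6816,.1979,.009,-19.5);print(sense()['wrist_force'],sense()['opening'])"
```

```text
turn 0.3 shift [ -0.    0.2 118.9] yaw -19.2 tcp [0.6814 0.198  0.1279] tilt [-0.0002 -0.0001]
[-0.1524 -0.2417 -1.6454] 0.3540307561857784
```

Emit:
arm_command:
  series:
    - [0, 0, 0.3, 0, 0, 40, 12]
    - [0, 0, 0, 0, 0, 40, 12]
    - [0, 0, 0, 0, 0, 25, 12]
    - [0, 0, 0, 0, 0, 10, 12]
    - [0, 0, 0, 0, 0, 3, 12]
    - [0, 0, 0, 0, 0, 0, 12]
    - [0, 0, 0, 0, 0, 0, 12]
    - [0, 0, 0, 0, 0, 0, 12]

```text
clock: 32.7
tcp_pos: [0.6818, 0.1981, 0.0107]
tool_rot: [[0.338, 0.941, 0.001], [0.941, -0.338, 0.0], [0.001, 0.001, -1.0]]
wrist_force: [0.6, -0.5, -1.0]
opening: 0.351
finger_force: 24.9
```

Emit:
arm_command:
  series:
    - [0, 0, 0, 0, 0, 2.3, 12]
    - [0, 0, 0, 0, 0, 0, 12]
    - [0, 0, 0, 0, 0, 0, 94]
    - [0, 0, 0, 0, 0, 0, 94]
    - [0, 0, 0, 0, 0, 0, 94]
    - [0, 0, 0, 0, 0, 0, 94]
    - [0, 0, 0, 0, 0, -10, 94]
    - [0, 0, 0, 0, 0, -45, 94]
    - [0, 0, 0, 0, 0, -60, 94]
    - [0, 0, -9.8, 0, 0, 0, 94]

```text
clock: 33.95
tcp_pos: [0.6836, 0.1985, 0.1297]
tool_rot: [[0.17, 0.985, 0.009], [0.985, -0.17, 0.002], [0.004, 0.009, -1.0]]
wrist_force: [-0.4, 0.6, -0.2]
opening: 1.001
finger_force: 0.0
```

Emit:
arm_command:
  series:
    - [0, 0, -9.9, 0, 0, 0, 94]
    - [0, 0, 0, 23, -45, 0, 94]
    - [0, 0, 0, 23, -45, 0, 94]
    - [0, 0, 0, 23, -45, 0, 94]
    - [0, 0, 0, 23, -45, 0, 94]
    - [0, 0, 0, 25, -45, 0, 94]
    - [0, 0, 0, 0, 0, 0, 94]
    - [0, 0, 0, 0, 0, 0, 94]

```text
clock: 34.95
tcp_pos: [0.4573, 0.3153, 0.1234]
tool_rot: [[0.001, 1.0, 0.001], [1.0, -0.001, 0.001], [0.001, 0.001, -1.0]]
wrist_force: [-0.5, 0.2, 0.4]
opening: 0.999
finger_force: 0.0
```

```bash
cat > tor.py <<'E'
from m import *
to(.4567,.3148,.0085,0)
go("torch_plate",.005,lambda h,s,v:(s<50)&(v>80),.6816,.1979,.078,rect,allc=True)
go("torch",.0215,lambda h,s,v:(v<108)&(s>33),.6816,.1979,.06,rect)
a,b=int((XT-.6816)*K)-150,int((Y1-.1979)*K)-150
go("fuse_plate",.005,lambda h,s,v:(s<30)&(v>95),.456,.171,.064,rect,allc=True)
cv2.imwrite("pics/tor.png",np.hstack([dbg[z][a:a+300,b:b+300] for z in(.005,.0215)]))
E
python3 tor.py
```

```text
turn -0.1 shift [  0.   -0.6 114. ] yaw -0.1 tcp [0.4573 0.3148 0.1225] tilt [-0.0001 -0.0001]
torch_plate [0.6816 0.1977] 70.52969 126.83235 60.725883
torch [0.6821 0.1539] 68.198555 14.112858 2.9711313
fuse_plate [0.4558 0.1711] 60.684143 92.01582 75.700615
```

View pics/tor.png

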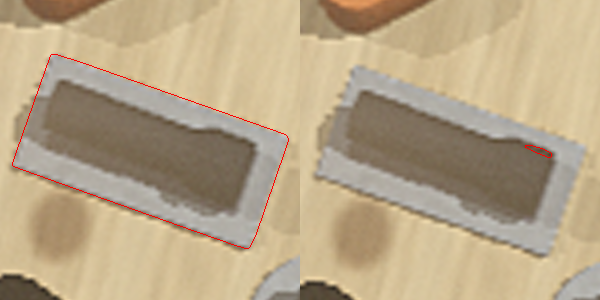

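The torch lies along the long plate. I'll check its centring with a looser threshold before gripping the box.

```bash
python3 - <<'E'
from m import *
for t in(118,124,130):
  for s0 in(28,36):
    go(f"torch{t}/{s0}",.0215,lambda h,s,v:(v<t)&(s>s0),.6816,.1979,.058,rect)
E
```

```text
torch118/28 [0.6755 0.185 ] 70.20114 72.44835 36.863956
torch118/36 [0.6755 0.185 ] 70.20114 72.44835 36.863956
torch124/28 [0.6802 0.1991] 70.20112 102.481476 37.84252
torch124/36 [0.6802 0.1991] 70.20112 102.481476 37.84252
torch130/28 [0.6799 0.1993] 70.201126 103.51643 38.821022
torch130/36 [0.6802 0.1993] 69.90477 103.40658 38.790375
```

Emit:
arm_command:
  series:
    - [0, 0, 0, 0, -0.6, 40, 94]
    - [0, 0, 0, 0, 0, 40, 94]
    - [0, 0, 0, 0, 0, 25, 94]
    - [0, 0, 0, 0, 0, 9, 94]
    - [0, 0, 0, 0, 0, 0, 94]
    - [0, 0, 0, 0, 0, 0, 94]
    - [0, 0, 0, 0, 0, 0, 20]
    - [0, 0, 0, 0, 0, 0, 20]
    - [0, 0, 0, 0, 0, 0, 20]
    - [0, 0, 0, 0, 0, 0, 20]
  grip_force: 15

```text
clock: 36.7
tcp_pos: [0.4561, 0.3153, 0.0087]
tool_rot: [[0.001, 1.0, 0.0], [1.0, -0.001, 0.0], [0.0, 0.0, -1.0]]
wrist_force: [-0.1, -0.2, 0.7]
opening: 0.613
finger_force: 0.0
```

Emit:
arm_command:
  series:
    - [0, 0, 0, 0, 0, 0, 20]
    - [0, 0, 0, 0, 0, 0, 20]
    - [0, 0, 0, 0, 0, 0, 20]
    - [0, 0, 0, 0, 0, 0, 20]
    - [0, 0, 0, 0, 0, 0, 20]

```text
clock: 37.33
tcp_pos: [0.456, 0.3153, 0.0086]
tool_rot: [[0.001, 1.0, -0.0], [1.0, -0.001, -0.0], [-0.0, -0.0, -1.0]]
wrist_force: [-0.1, 0.1, -0.7]
opening: 0.361
finger_force: 15.0
```

```bash
python3 -c "
from h import *
to(.4557,.1711,.109,0)"
```

```text
turn -0.1 shift [-144.2   -0.3 -100.4] yaw -0.1 tcp [0.456  0.3153 0.0086] tilt [-0. -0.]
```

Emit:
arm_command:
  series:
    - [0, 0, 0, 0, 0, -30, 20]
    - [0, 0, 0, 0, 0, -40, 20]
    - [0, 0, 0, 0, 0, -30, 20]
    - [0, 0, 0, -48, 0, 0, 20]
    - [0, 0, 0, -48, 0, 0, 20]
    - [0, 0, 0, -47.7, 0, 0, 20]
    - [0, 0, 9.7, 0, 0, 0, 20]
    - [0, 0, 9.7, 0, 0, 0, 20]
    - [0, 0, 9.8, 0, 0, 0, 20]
    - [0, 0, 0, 0, 0, 0, 20]

```text
clock: 38.58
tcp_pos: [0.4558, 0.1715, 0.1087]
tool_rot: [[0.488, 0.873, -0.0], [0.873, -0.488, -0.0], [-0.0, 0.0, -1.0]]
wrist_force: [-0.5, 0.1, 0.5]
opening: 0.365
finger_force: 15.0
```

Emit:
arm_command:
  series:
    - [0, 0, 0, 0, 0, 0, 20]

```text
clock: 38.7
tcp_pos: [0.4558, 0.1716, 0.1086]
tool_rot: [[0.486, 0.874, -0.0], [0.874, -0.486, -0.0], [-0.0, -0.0, -1.0]]
wrist_force: [-0.2, 0.3, -0.7]
opening: 0.368
finger_force: 15.0
```

```bash
python3 -c "
from h import *
to(.4559,.1715,.0105,-29.3)"
```

```text
turn 0.3 shift [-0.1  0.1 98.1] yaw -29.0 tcp [0.4558 0.1716 0.1086] tilt [-0.0001 -0.    ]
```

Emit:
arm_command:
  series:
    - [0, 0, 0, 0, 0, 40, 20]
    - [0, 0, 0, 0, 0, 35, 20]
    - [0, 0, 0, 0, 0, 15, 20]
    - [0, 0, 0, 0, 0, 6, 20]
    - [0, 0, 0, 0, 0, 2, 20]
    - [0, 0, 0, 0, 0, 0, 20]
    - [0, 0, 0, 0, 0, 0, 20]
    - [0, 0, 0, 0, 0, 0, 20]

```text
clock: 39.7
tcp_pos: [0.4561, 0.1716, 0.011]
tool_rot: [[0.489, 0.872, 0.001], [0.872, -0.489, 0.0], [0.0, 0.0, -1.0]]
wrist_force: [-0.1, 0.2, 0.4]
opening: 0.365
finger_force: 15.0
```

Emit:
arm_command:
  series:
    - [0, 0, 0, 0, 0, 2, 20]
    - [0, 0, 0, 0, 0, 0, 20]
    - [0, 0, 0, 0, 0, 0, 94]
    - [0, 0, 0, 0, 0, 0, 94]
    - [0, 0, 0, 0, 0, 0, 94]
    - [0, 0, 0, 0, 0, 0, 94]
    - [0, 0, 0, 0, 0, -10, 94]
    - [0, 0, 0, 0, 0, -45, 94]
    - [0, 0, 0, 0, 0, -60, 94]
    - [0, 0, 0, 0, 0, -60, 94]

```text
clock: 40.95
tcp_pos: [0.4555, 0.1715, 0.1863]
tool_rot: [[0.489, 0.872, 0.0], [0.872, -0.489, 0.0], [0.0, 0.0, -1.0]]
wrist_force: [0.5, -0.6, -0.6]
opening: 1.0
finger_force: 0.0
```

Emit:
arm_command:
  series:
    - [0, 0, 0, 0, 0, -60, 94]
    - [0, 0, 0, 0, 0, -60, 94]
    - [0, 0, 0, 20, -40, 0, 94]
    - [0, 0, 0, 20, -40, 0, 94]
    - [0, 0, 0, 20, -40, 0, 94]
    - [0, 0, 0, 20, -40, 0, 94]
    - [0, 0, 0, 40, -20, 0, 94]
    - [0, 0, 0, 40, -20, 0, 94]
    - [0, 0, 0, 0, 0, 0, 94]
    - [0, 0, 0, 0, 0, 0, 94]

```text
clock: 42.2
tcp_pos: [0.3595, 0.4085, 0.304]
tool_rot: [[0.489, 0.872, 0.0], [0.872, -0.489, -0.0], [-0.0, 0.0, -1.0]]
wrist_force: [0.3, 0.6, 0.9]
opening: 0.995
finger_force: 0.0
```

```bash
cat > fin.py <<'E'
from m import *
print(sense()["clock"],sense()["tcp_pos"])
go("fuse",.023,lambda h,s,v:(s>55)&(h<15)&(v<200),.4557,.1711,.036,rect,allc=True)
go("reel",.035,lambda h,s,v:(v<101)&(s>33),.5904,.1087,.04,circ)
t=im[.005].copy();P=lambda x,y:(int((Y1-y)*K),int((XT-x)*K))
def crop(z,x,y,draw=None):
    d=im[z].copy()
    if draw: cv2.circle(d,P(x,y),draw,(0,0,255),1)
    else: cv2.polylines(d,[cv2.boxPoints((P(x,y),(100,68),29.3)).astype(np.int32)],True,(0,0,255),1)
    u,v=P(x,y);return cv2.resize(d[v-100:v+100,u-100:u+100],(390,390))
sc=cv2.resize(capture("scene")[205:355,220:390,::-1],(390,390))
cv2.imwrite("pics/fin%s.png"%int(sense()["clock"]),np.hstack([crop(.023,.4557,.1711),crop(.035,.5904,.1087,46)]));cv2.imwrite("pics/sc.png",sc)
E
python3 fin.py; ls pics
```

```text
42.45 [0.3598 0.4083 0.3041]
fuse [0.4561 0.1718] 60.945396 50.118336 34.38352
reel [0.5882 0.1089] [45.1301 50.707 ] [0.5873 0.108 ] 51.00254821777344
a1.png
a2.png
a3.png
box.png
dbg.png
fin42.png
rect0.png
sc.png
scene0.png
tin6.png
top0.png
tor.png
```

View pics/fin42.png

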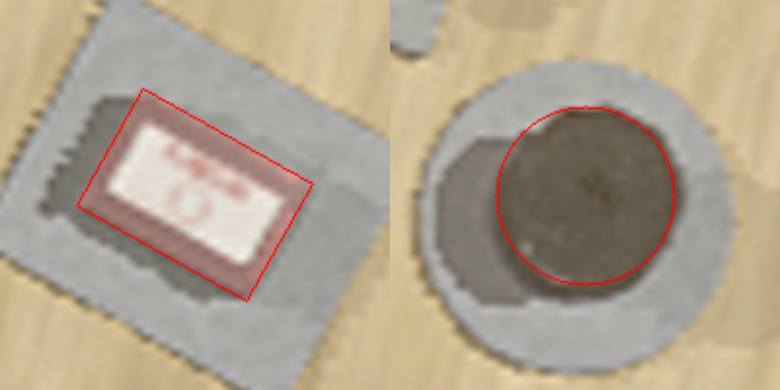

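View pics/sc.png

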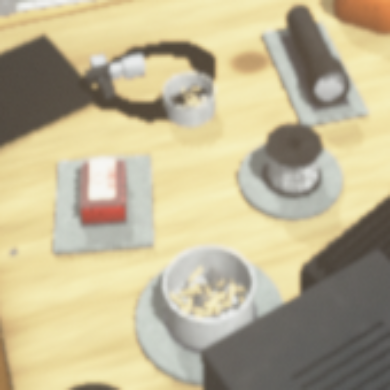

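All four items stand on their own plates: the box and reel match their ideal outlines (red) to about 1 mm, and the torch and tin look right too. The mat is empty.

```bash
python3 -c "
from workcell import *
print(sign_off())"
```

```text
the job is handed in; nothing more can be done
None
```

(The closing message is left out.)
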